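Key the feed wheel onto the cord feeder

ROBOT

A 7-joint arm with a two-finger parallel gripper is mounted at the origin on the work surface. World frame = base frame: x ahead of the robot, y to its left, z up, the work surface at z = 0. Lengths are in m, angles in rad, forces in N, time in s.
With the tool pointing down it reaches from about 0.4 to 0.85 m from the base axis. Payload 4.5 kg.
Tool frame: the origin (TCP) lies midway between the tips of the shut fingers; the grasp point (between the pads) lies 19 mm behind it; z points along the fingers, y is the line along which they close (so a half turn about z gives the same grasp; the last joint's range is limited). The gripper opens to 88 mm and grips with 3 to 60 N. Pads are 18 mm wide; open, the fingers measure 123 mm over their backs; the gripper's body (75 mm by 187 mm) begins 45 mm behind the grasp point.
Start: joints at [-1.174, 0.689, -0.195, 1.565, 0.157, 0.902, -0.215], TCP at [0.222, 0.584, 0.214] pointing down, gripper open.
Joint ranges: [-3.01, 3.01], [-0.46, 2.08], [-1.47, 1.51], [0.13, 2.56], [-1, 4.14], [0.04, 2.09], [-2.66, 2.66]. Speed limits (rad/s): [2.57, 2.57, 3.14, 3.14, 3.14, 3.14, 3.14].

INTERFACE

Orientations are given as a rotation vector (axis times angle).
In Python, from plant import bot gives the robot as it stands.
- The arm moves only by the tool servo_tool, never from a script. Its argument "plan" is a list that holds one entry, the list of rows, each a list of 5 numbers: the opening, from -1 (shut) to 1 (fully open), then the shift along the tool's x, y, z in units of 25 mm (1.0 is 25 mm), then the turn about the tool's z in units of 6 degrees (1.0 is 6 degrees). A call has 1 to 8 rows; each row shifts and turns the commanded pose from where the row before left it, along the tool's axes as they then stand; what a row does not reach is not made up. A row lasts 1/10 s, in which the tool goes at most 50 mm and 8.59 degrees, less where a joint would pass 70% of its speed; a pose out of reach is approached as far as the arm can. A call is refused whole if a number of a shift passes 1 or a number of a turn 1, either way. A call with a gripper value outside its range is refused whole. The fingers move at their own pace and stop on an object; "grip_force" is the grip in N (left out, the last holds). Time passes only in rows, so rows that do not move let the fingers close. It gives the time, the measured TCP pose, the force, the opening and the grip force at its end, in the units of the state.
- bot.read_state(): the state, without advancing time (a new reading comes with each control period).
- bot.get_image(name): name is "scene" or "top" or "wrist"; returns a dict with "img" (384x512x3 uint8, red, green, blue), "camera_matrix" (3x3 intrinsics, pixels), "T" (4x4, takes a point from camera to world coordinates). Camera axes: x right, y up, looking along -z (the intrinsics and any distortion apply to the point x, -y, -z); pixel columns grow to the right and rows downward; lengths in m; the calibration is good to about 2 mm. A picture is of the moment at which its call begins. There is no depth.
- bot.hand_in(): hands the job in; it is judged then, once.
The state is a dict: "t": time; "joints": joint angles; "dq": joint speeds; "tau": joint torques, N m; "eef_pos": TCP position; "orientation": TCP orientation; "force": force on the tool from outside, world axes, zero at the start; "wrist_torque": the same for the moment, N m; "width": finger opening in m; "grip_force": force on a finger pad.
Only numpy, scipy, OpenCV 4.12 (cv2) and the standard library are available. Lean on these libraries where they do the work, as an engineer would, in place of code of your own. Each camera call takes 0.05 s, during which the arm holds its last target. There are 200 camera calls.

TASK

Put the cord feeder back together: take the loose orange key out of the wooden block and drop it into the slot of the upright drive shaft until it is fully home, let go of it, then slide the teal feed wheel down over shaft and key until it sits fully home on the collar, and let go. The brass bush in the wheel may have slipped round, so feel for the key with light hand pressure and never force the wheel or the key; leave the phone, the yellow bead bin and the screwdriver where they are.

Things in the scene. Friction and masses are not known exactly. Their poses are not given: they have to be found in the camera images.
- drive: Cord feeder drive, fixed to the bench: blue gearbox 110 x 110 x 60 mm on a foot plate 140 x 130 x 8 mm, with a grey motor (58 mm diameter, up to 63 mm high) lying out to its +x side as far as x = 145 mm. On it a round grey collar, then an upright shaft that does not turn, its key slot on the drive's own -x side. Origin: on the bench below the shaft axis, z up.
- shaft_top (a point): Centre of the upright steel shaft's top, 117 mm above the bench. The shaft is 24 mm in diameter, tapering to 17 mm over its top 5 mm, and stands 33 mm out of the collar.
- slot (a point): Where the key's long axis goes in, at shaft-top height, 12.3 mm from the shaft axis to the drive's -x side (axes as the drive's). The slot is 9.2 mm wide (drive y), flared 1.5 mm each side over the top 5 mm, open at the top and outwards, its back wall 6.5 mm from the shaft axis. Below it runs into the pocket.
- pocket (a point): Floor of the pocket in the collar under the slot, 64 mm above the bench, 20 mm below the collar top; the pocket is 9.2 mm wide and reaches from 6.5 to 18.1 mm from the shaft axis. The key is fully home when its foot stands here: its top is then 112 mm high, 5 mm below the shaft top. A key let go with its foot in the pocket's mouth falls home.
- seat (a point): On the shaft axis, level with the top face of the grey collar (46 mm diameter), 84 mm above the bench: the wheel's underside comes to rest here.
- key: Loose orange steel key, a bar 10 mm (its x) by 8 mm (its y) by 48 mm (its z), 30 g, lower end chamfered 1.5 mm, top 0.5 mm. Origin: centre of its lower end. It starts upright in the wooden block, lower end 6 mm and top 54 mm above the bench, 24 mm sticking out. It goes into the slot upright, its 8 mm width across the slot (key x along drive x, either way round).
- key_block: Fixed wooden block 70 x 60 x 30 mm with a rectangular hole (about 11.7 x 9.7 mm, 24 mm deep) in the middle of its top that holds the key. Origin: centre of its underside.
- wheel: Loose feed wheel, about 0.4 kg, lying flat, boss up; 31 mm high. Teal-tyred rim 69 mm in diameter, from 1 to 17 mm above its underside; above it an aluminium boss with flats, inside it a brass bush with the keyway. Origin: centre of its underside, z up.
- boss (a point): Centre of the wheel's top (31 mm above its underside). The boss, 17 to 31 mm above the underside, is 55 mm in diameter with two parallel flats 49 mm apart facing the wheel's +y and -y: the place to grip. The brass bush inside is a friction clutch: it turns along with the wheel, and slips in it only above about 0.2 N m.
- red_mark (a point): Red mark on the rim at the wheel's own -x side. The bush (bore 26 mm, level with the wheel's underside) has its keyway, 9.6 mm wide and out to 19.5 mm from the axis, roughly under it, but slipped by an unmeasured angle of up to 0.7 rad either way. Within about 4 degrees of the key it slides over it; otherwise the wheel stops on the key's top, its underside 28 mm above the collar.
- phone: Black phone lying on the bench, 150 x 72 x 9 mm; origin: centre of its underside. Leave it.
- bead_bin: Yellow open bin of white beads, 150 x 110 x 70 mm; origin: centre of its underside. Leave it.
- screwdriver: Screwdriver with a red handle, lying on the bench. Leave it.

How it is judged:
On the way, in this order (a step that is already met when the one before it is completed fails the run):
1. the key stands fully home in the shaft slot and is let go, the wheel still away from the shaft (z of key in the frame of drive below 0.067 m and horizontal distance between key and slot below 0.003 m and angle between key's own z axis and vertical below 0.1 rad and contact force between the fingers and key below 0.1 N and horizontal distance between wheel and seat above 0.06 m), for 0.2 s.
2. the wheel is all the way down on the collar, over the key (distance between wheel and seat below 0.0035 m and angle between wheel's own z axis and vertical below 0.06 rad and z of key in the frame of drive below 0.067 m), for 0.1 s.
At the end, for the whole second after the job is handed in: The key stands fully home in the slot (its foot within 3 mm of the pocket floor), the wheel lies flat on the collar over shaft and key (its underside's centre within 3.5 mm of the seat, tilted less than 0.06 rad), at rest and released (all of step 2 and horizontal distance between key and slot below 0.004 m and angle between the x axis of key and the x axis of drive, either way round below 0.25 rad and linear speed of wheel below 0.01 m/s and contact force between the fingers and wheel below 0.1 N); the robot touches nothing.
It fails at once if the wheel is forced against the key (over 30 N) (contact force between wheel and key above 30 N).
It fails at once if the wheel is forced against the shaft or collar (over 30 N) (contact force between wheel and drive above 30 N).
It fails at once if the key is forced against the shaft or collar (over 30 N) (contact force between key and drive above 30 N).
It fails at once if the phone, the bead bin or the screwdriver is shifted more than 20 mm (distance of any of phone, bead_bin, screwdriver from where it was at the start of the episode above 0.02 m).
It also fails if it takes over 72 s, if anything falls off the work surface, if the arm or the gripper's body presses on something with over 40 N, if the wrist force passes 120 N, or if a joint passes its speed limit or range.

## Working session

There is one attempt and no reset: what is moved stays moved. The work goes in short steps, Python scripts to look and compute and a tool call to move; the robot and the scene stay as the last step left them, time stands still between calls to the robot, and variables do not carry over. Pictures are saved under pics/ and viewed, at most 10 in all, crops included, and the job is handed in when it is done.

Besides the shell and the picture viewer there is one more tool, called by a JSON object that holds its "api" and its "payload". servo_tool: Moves the arm, as the interface text tells. Its arguments: {"type":"object","properties":{"plan":{"type":"array","items":{"type":"array","items":{"type":"array","items":{"type":"number"}}}},"grip_force":{"type":"number"}},"required":["plan"]}

```bash
mkdir -p pics; ls; python3 - <<'E'
from plant import bot
import cv2,numpy as np
s=bot.read_state();print(s)
for n in("scene","top","wrist"):
    d=bot.get_image(n);cv2.imwrite(f"pics/{n}0.png",d["img"][:,:,::-1]);print(n,d["camera_matrix"].round(1).tolist(),d["T"].round(4).tolist(),[k for k in d])
    np.savez(f"pics/{n}0.npz",**d)
E
python3 -c "
import cv2,numpy as np
a=[cv2.imread(f'pics/{n}0.png') for n in('scene','top')]
cv2.imwrite('pics/a.png',cv2.resize(a[1],(800,600),interpolation=cv2.INTER_CUBIC))"
```

```text
pics
{'t': 0.0, 'joints': array([-1.17416098,  0.68997491, -0.19455262,  1.56636531,  0.157303  ,
        0.90248955, -0.215093  ]), 'dq': array([ 9.16034956e-04,  1.22293595e-03,  1.20715604e-03,  9.21918900e-04,
       -5.83537728e-05,  8.79113348e-04,  6.09504792e-04]), 'tau': array([ 1.28542357e-03, -5.27565801e+01, -1.26609385e+00, -1.53424805e+01,
       -5.24918328e-02,  6.54389980e-03,  1.54914937e-04]), 'eef_pos': array([0.22161506, 0.58365444, 0.21331104]), 'orientation': array([-5.66584887e-01, -3.08985247e+00,  2.87307255e-03]), 'force': array([-0.12889767,  0.5054872 ,  1.29538042]), 'wrist_torque': array([-0.02061827, -0.03709978, -0.01047195]), 'grip_force': 0.0, 'width': 0.08832898417374849}
scene [[472.7, 0.0, 261.7], [0.0, 472.7, 188.8], [0.0, 0.0, 1.0]] [[0.8827, -0.3182, 0.3457, 1.0739], [0.4699, 0.5979, -0.6494, -0.9488], [-0.0001, 0.7357, 0.6773, 1.0608], [0.0, 0.0, 0.0, 1.0]] ['img', 'camera_matrix', 'T']
top [[448.0, 0.0, 252.1], [0.0, 448.0, 198.9], [0.0, 0.0, 1.0]] [[0.0198, 0.9938, -0.1091, 0.4533], [-0.9997, 0.0213, 0.0123, -0.016], [0.0145, 0.1089, 0.994, 1.3536], [0.0, 0.0, 0.0, 1.0]] ['img', 'camera_matrix', 'T']
wrist [[318.9, 0.0, 255.1], [0.0, 318.9, 192.3], [0.0, 0.0, 1.0]] [[0.3547, -0.8891, -0.2893, 0.145], [0.935, 0.3371, 0.1103, 0.613], [-0.0005, -0.3097, 0.9508, 0.3831], [0.0, 0.0, 0.0, 1.0]] ['img', 'camera_matrix', 'T']
```

View pics/a.png

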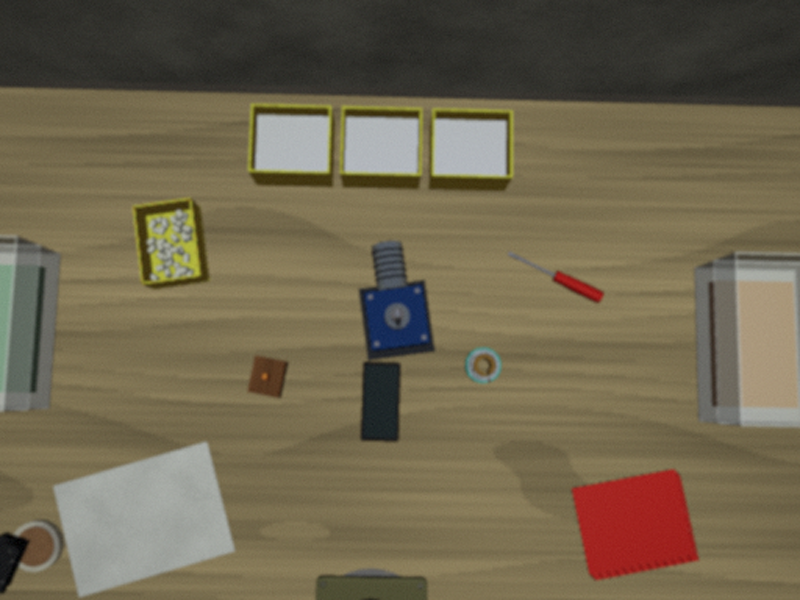

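View pics/scene0.png

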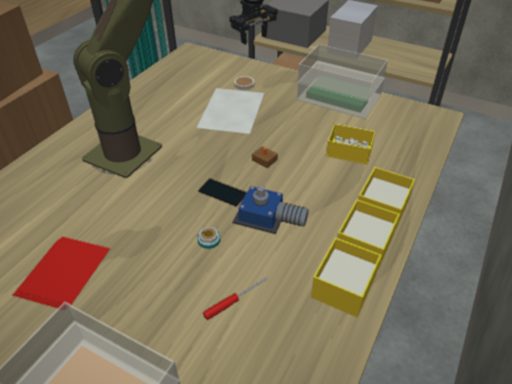

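The top view shows (800x600 pixels) the key at (265,376) in its block, the shaft at (397,316), the wheel at (484,365) and the phone at (380,401). The motor points up the picture, so drive −x faces the robot. The scene view agrees with this.

```bash
cat > h.py <<'E'
import cv2,numpy as np
from scipy.spatial.transform import Rotation as R
from plant import bot
def ray(d,u,v):
    K,T=d["camera_matrix"],d["T"]
    r=np.linalg.inv(K)@[u,v,1]; r=T[:3,:3]@[r[0],-r[1],-r[2]]
    return T[:3,3],r/np.linalg.norm(r)
def onz(d,u,v,z):
    o,r=ray(d,u,v); return o+r*(z-o[2])/r[2]
def proj(d,p):
    T=d["T"]; c=T[:3,:3].T@(np.asarray(p)-T[:3,3]); q=d["camera_matrix"]@[c[0],-c[1],-c[2]]; return q[:2]/q[2]
def tri(obs):  # [(d,u,v)..] -> point, residual
    A=np.zeros((3,3));b=np.zeros(3);L=[]
    for d,u,v in obs:
        o,r=ray(d,u,v);P=np.eye(3)-np.outer(r,r);A+=P;b+=P@o;L.append((o,P))
    x=np.linalg.solve(A,b);return x,[round(1e3*float(np.linalg.norm(P@(x-o))),2) for o,P in L]
def grab(n,tag):
    d=bot.get_image(n);cv2.imwrite(f"pics/{n}{tag}.png",d["img"][:,:,::-1]);np.savez(f"pics/{n}{tag}.npz",**d);return d
def load(n): return dict(np.load(f"pics/{n}.npz"))
def blobs(d,lo,hi,amin=5):
    m=cv2.inRange(cv2.cvtColor(d["img"],cv2.COLOR_RGB2HSV),np.array(lo),np.array(hi))
    n,l,s,c=cv2.connectedComponentsWithStats(m);return [(c[i].round(1).tolist(),s[i].tolist()) for i in range(1,n) if s[i][4]>=amin],m
def go(p,yaw=None):
    "rows needed from here to TCP world p; yaw = world angle of tool y axis (mod pi)"
    s=bot.read_state();M=R.from_rotvec(s["orientation"]).as_matrix()
    dl=M.T@(np.asarray(p)-s["eef_pos"]);
    out=dict(shift_units=(dl/.025).round(3).tolist())
    cur=np.degrees(np.arctan2(M[1,1],M[0,1]));out["yaw_y"]=round(cur,2);out["tilt"]=np.degrees(np.arccos(-M[2,2])).round(2)
    if yaw is not None:
        dy=-(yaw-cur); dy=(dy+90)%180-90; out["turn_units"]=round(dy/6,3)
    out["pos"]=s["eef_pos"].round(4).tolist();out["q7"]=s["joints"].round(2).tolist();print(out)
E
python3 - <<'E'
from h import *
t=load("top0")
for n,u,v,z in(("key",265,376,.054),("shaft",397,316,.117),("wheel",484,365,.031),("phone",380,401,.009),("motor",388,245,.05)):
    print(n,onz(t,u/1.5625,v/1.5625,z).round(3))
s=bot.read_state();M=R.from_rotvec(s["orientation"]).as_matrix();print(M.round(3).tolist())
T=load("wrist0")["T"];print((M.T@(T[:3,3]-s["eef_pos"])).round(4),(M.T@T[:3,:3]).round(3).tolist())
k=onz(t,265/1.5625,376/1.5625,.054);go(k+[0,0,.25]);
E
```

```text
key [0.47  0.203 0.054]
shaft [ 0.58  -0.037  0.117]
wheel [ 0.499 -0.204  0.031]
phone [ 0.427 -0.009  0.009]
motor [ 0.721 -0.018  0.05 ]
[[-0.935, 0.355, -0.0], [0.355, 0.935, -0.001], [-0.0, -0.001, -1.0]]
[ 0.082  -0.0002 -0.1696] [[0.0, 0.951, 0.31], [1.0, 0.0, -0.001], [-0.001, 0.31, -0.951]]
{'shift_units': [-14.685, -10.709, -3.604], 'yaw_y': np.float64(69.21), 'tilt': np.float64(0.08), 'pos': [0.2217, 0.5839, 0.2135], 'q7': [-1.17, 0.69, -0.19, 1.57, 0.16, 0.9, -0.22]}
```

{"api": "servo_tool", "payload": {"plan": [[[1,-1,-0.72,0.1],[1,-1,-0.72,0.1]]]}}

```text
schema error: expected 5 numbers
```

{"api": "servo_tool", "payload": {"plan": [[[1,-1,-0.72,0.1,0],[1,-1,-0.72,0.1,0],[1,-1,-0.72,0.1,0],[1,-1,-0.72,0.1,0],[1,-1,-0.72,0.1,0],[1,-1,-0.72,0.1,0],[1,-1,-0.72,0.1,0],[1,-1,-0.72,0.1,0]]]}}

```text
t: 0.95
eef_pos: [0.3582, 0.3775, 0.1939]
orientation: [-0.567, -3.09, 0.0]
force: [-0.0, -1.3, -0.5]
width: 0.0883
grip_force: 0.0
```

{"api": "servo_tool", "payload": {"plan": [[[1,-1,-0.72,0.1,0],[1,-1,-0.72,0.1,0],[1,-1,-0.72,0.1,0],[1,-1,-0.72,0.1,0],[1,-1,-0.72,0.1,0],[1,-1,-0.72,0.1,0],[1,-0.7,-0.6,0.6,0],[1,0,0,0,0]]]}}

```text
t: 1.75
eef_pos: [0.4713, 0.1996, 0.1626]
orientation: [-0.577, -3.087, 0.007]
force: [-0.3, 1.6, -0.2]
width: 0.088
grip_force: 0.0
```

```bash
python3 - <<'E'
from h import *
d=grab("wrist","1");grab("top","1")
b,m=blobs(d,(5,150,120),(22,255,255));print(b)
print(proj(d,[.47,.203,.054]));go([.47,.203,.16])
cv2.imwrite("pics/c.png",cv2.resize(d["img"][:,:,::-1],(800,600),interpolation=cv2.INTER_CUBIC))
E
```

```text
[([284.2, 171.2], [273, 131, 23, 70, 680]), ([272.4, 149.2], [269, 140, 8, 19, 48]), ([258.3, 149.4], [256, 148, 5, 5, 12]), ([259.6, 155.9], [257, 152, 7, 8, 24]), ([260.9, 162.0], [260, 161, 3, 3, 7]), ([238.9, 174.6], [237, 170, 5, 9, 14]), ([247.2, 176.5], [245, 170, 6, 13, 35]), ([261.0, 176.8], [255, 171, 13, 13, 121]), ([237.7, 180.0], [237, 178, 3, 4, 6]), ([241.2, 182.0], [240, 179, 3, 6, 8]), ([251.0, 195.6], [246, 184, 12, 22, 84]), ([241.7, 191.4], [238, 186, 7, 12, 36]), ([244.8, 200.3], [243, 199, 4, 4, 10]), ([469.2, 335.4], [461, 309, 14, 48, 219]), ([40.7, 323.6], [36, 310, 10, 28, 104]), ([41.5, 348.0], [36, 338, 15, 19, 109])]
[258.31545066 180.83007854]
{'shift_units': [-0.017, -0.062, 0.157], 'yaw_y': np.float64(69.18), 'tilt': np.float64(0.06), 'pos': [0.4702, 0.2046, 0.1639], 'q7': [-0.35, 0.62, -0.24, 1.95, 0.25, 0.6, 0.45]}
```

View pics/c.png

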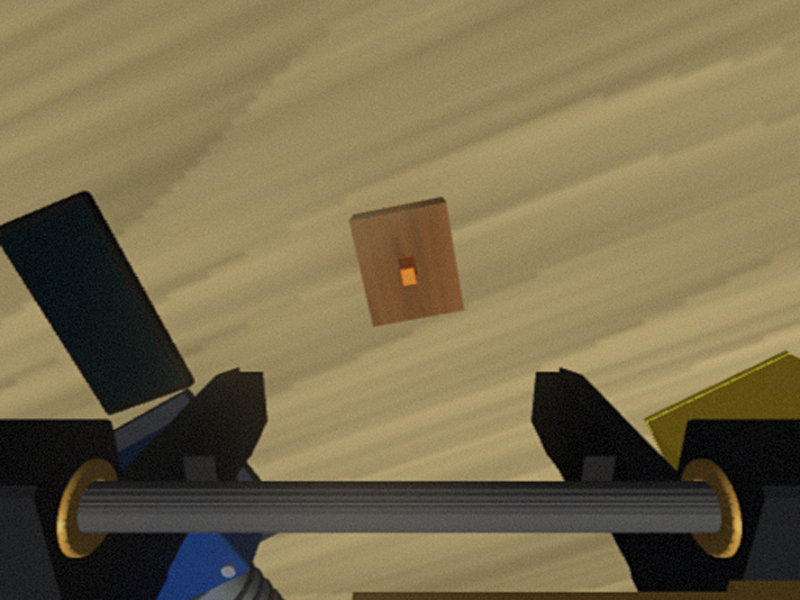

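The wrist view (800x600 pixels) shows the block with top corners near (351,218), (445,203), (463,308) and (374,325). The key's bright top is at (408,275), seen free between the fingers.

```bash
python3 - <<'E'
from h import *
d=load("wrist1");t=load("top1")
hsv=cv2.cvtColor(d["img"],cv2.COLOR_RGB2HSV)
for v in range(166,186,2): print(v,[tuple(hsv[v,u]) if 0 else "%d/%d/%d"%tuple(hsv[v,u]) for u in range(252,272,2)])
P=[onz(d,u/1.5625,v/1.5625,.03) for u,v in((351,218),(445,203),(463,308),(374,325))]
for a,b in((0,1),(1,2),(3,2),(0,3)):
    e=P[b]-P[a];print(np.linalg.norm(e).round(4),np.degrees(np.arctan2(e[1],e[0])).round(1))
print("blk ctr",np.mean(P,0).round(4))
for lo in((5,170,150),(5,180,170)):
    b,m=blobs(d,lo,(25,255,255));b=[x for x in b if abs(x[0][0]-261)<6 and abs(x[0][1]-176)<8];print(b)
    m[:]=m*(np.hypot(*np.mgrid[-176:208,-261:251])<12)
    print(cv2.minAreaRect(cv2.findNonZero(m)))
    c=b[0][0];b2,_=blobs(t,(5,150,120),(25,255,255),2);b2=[x for x in b2 if abs(x[0][0]-169.6)<5 and abs(x[0][1]-240.6)<5];print(b2)
    print(onz(d,*c,.054).round(4));
    if b2: print(tri([(d,*c),(t,*b2[0][0])]))
E
```

```text
166 ['13/158/116', '17/164/101', '11/185/87', '10/184/101', '11/197/101', '11/201/99', '12/188/102', '14/164/115', '14/155/112', '14/159/117']
168 ['14/143/116', '14/157/109', '11/191/91', '12/183/102', '11/192/101', '12/191/99', '12/180/102', '14/161/119', '13/154/114', '13/155/110']
170 ['14/148/117', '16/144/119', '12/195/102', '11/198/94', '11/198/98', '11/207/100', '11/198/108', '14/151/103', '15/159/111', '13/159/111']
172 ['13/162/115', '14/147/111', '12/189/135', '12/195/174', '13/202/198', '14/204/211', '14/204/191', '13/159/90', '13/150/117', '15/165/108']
174 ['14/164/115', '14/160/110', '12/184/169', '16/200/208', '16/192/208', '17/190/213', '15/195/204', '15/190/78', '15/153/115', '14/157/114']
176 ['15/145/120', '14/150/112', '13/177/137', '16/192/211', '16/199/204', '16/192/208', '15/198/209', '12/176/123', '12/152/114', '13/149/116']
178 ['14/156/119', '15/157/114', '12/169/127', '15/193/210', '17/198/204', '16/199/205', '16/194/209', '11/198/138', '14/162/113', '13/162/112']
180 ['14/155/117', '15/153/117', '13/157/109', '14/196/207', '17/189/210', '16/194/210', '16/196/211', '13/190/183', '14/149/116', '13/158/110']
182 ['13/145/121', '14/150/122', '14/147/113', '14/196/173', '13/195/188', '14/187/149', '13/190/134', '15/158/116', '16/166/109', '14/151/120']
184 ['15/161/117', '15/153/118', '13/166/112', '15/158/102', '15/149/101', '14/149/106', '14/164/109', '12/164/109', '16/163/116', '15/171/112']
0.0574 77.9
0.0679 -9.7
0.0584 80.4
0.0704 -10.6
blk ctr [0.4671 0.2074 0.03  ]
[([261.0, 176.6], [256, 171, 11, 12, 100])]
((260.923095703125, 176.61538696289062), (10.59027099609375, 9.021342277526855), 78.69007110595703)
[]
[0.4672 0.2067 0.054 ]
[([261.0, 176.8], [256, 172, 11, 11, 90])]
((261.0384826660156, 176.6923065185547), (10.39415454864502, 8.43299388885498), 78.69007110595703)
[]
[0.4673 0.2066 0.054 ]
```

{"api": "servo_tool", "payload": {"plan": [[[1,0,0,0,-0.9],[1,0,0,0,-0.9],[1,0.3,0.07,0.8,0],[1,0,0,0.8,0],[1,0,0,0.8,0],[1,0,0,0,0],[0,0,0,0,0],[0,0,0,0,0]]]}}

```text
t: 2.65
eef_pos: [0.4639, 0.2086, 0.1052]
orientation: [0.271, 3.128, 0.002]
force: [0.4, 0.2, -0.5]
width: 0.0743
grip_force: 0.0
```

```bash
python3 - <<'E'
from h import *
d=grab("wrist","2");w=load("wrist1");t=grab("top","2")
b,m=blobs(d,(5,180,165),(25,255,255));print([x for x in b if x[0][1]<300])
u,v=proj(d,[.467,.207,.054]);print(u,v)
b=min(b,key=lambda x:np.hypot(x[0][0]-u,x[0][1]-v));c=b[0]
m[:]=m*(np.hypot(*(np.mgrid[0:384,0:512]-np.array(c)[::-1,None,None]))<20)
print(cv2.minAreaRect(cv2.findNonZero(m)))
print(onz(d,*c,.054).round(4),tri([(d,*c),(w,261,176.7)]))
u,v=map(int,proj(t,[.467,.207,.054]));im=t["img"];h=cv2.cvtColor(im,cv2.COLOR_RGB2HSV)[v-7:v+8,u-7:u+8];
s=h[...,1].astype(int)*(h[...,2]>100);print(u,v);print(s)
go([.467,.207,.042])
E
```

```text
[([252.5, 209.5], [248, 204, 10, 12, 120])]
253.0387095928993 209.32258319499454
((252.5, 209.5), (11.0, 9.0), 90.0)
[0.4671 0.2066 0.054 ] (array([0.46765529, 0.20649569, 0.05245464]), [0.03, 0.03])
168 241
[[0 0 0 0 0 0 0 0 0 0 0 0 0 0 0]
 [0 0 0 0 0 0 0 0 0 0 0 0 0 0 0]
 [0 0 0 0 0 0 0 0 0 0 0 0 0 0 0]
 [0 0 0 0 0 0 0 0 0 0 0 0 0 0 0]
 [0 0 0 0 0 0 0 0 0 0 0 0 0 0 0]
 [0 0 0 0 0 0 0 0 0 0 0 0 0 0 0]
 [0 0 0 0 0 0 0 0 0 0 0 0 0 0 0]
 [0 0 0 0 0 0 0 0 0 0 0 0 0 0 0]
 [0 0 0 0 0 0 0 0 0 0 0 0 0 0 0]
 [0 0 0 0 0 0 0 0 0 0 0 0 0 0 0]
 [0 0 0 0 0 0 0 0 0 0 0 0 0 0 0]
 [0 0 0 0 0 0 0 0 0 0 0 0 0 0 0]
 [0 0 0 0 0 0 0 0 0 0 0 0 0 0 0]
 [0 0 0 0 0 0 0 0 0 0 0 0 0 0 0]
 [0 0 0 0 0 0 0 0 0 0 0 0 0 0 0]]
{'shift_units': [-0.118, -0.023, 2.527], 'yaw_y': np.float64(80.03), 'tilt': np.float64(0.12), 'pos': [0.4641, 0.208, 0.1052], 'q7': [-0.37, 0.72, -0.23, 2.01, 0.36, 0.45, 0.52]}
```

{"api": "servo_tool", "payload": {"plan": [[[0,0.04,-0.04,0.9,0],[0,0,0,0.9,0],[0,0,0,0.73,0],[-0.5,0,0,0,0],[-1,0,0,0,0],[-1,0,0,0,0],[-1,0,0,0,0],[-1,0,0,0,0]]], "grip_force": 15}}

```text
t: 3.55
eef_pos: [0.4629, 0.2067, 0.0416]
orientation: [0.274, 3.129, 0.001]
force: [-0.1, 0.7, 0.2]
width: 0.006
grip_force: 0.0
```

```bash
python3 - <<'E'
from h import *
s=bot.read_state();print(s["t"],s["width"],s["grip_force"],s["force"]);go([.467,.207,.042])
E
```

```text
3.55 0.005951263673089585 0.0 [-0.10517719  0.69886791  0.21965103]
{'shift_units': [-0.161, 0.04, -0.015], 'yaw_y': np.float64(80.0), 'tilt': np.float64(0.08), 'pos': [0.4629, 0.2067, 0.0416], 'q7': [-0.42, 0.83, -0.15, 2.05, 0.41, 0.29, 0.48]}
```

{"api": "servo_tool", "payload": {"plan": [[[-1,0,0,0,0]]]}}

```text
t: 3.65
eef_pos: [0.4627, 0.2066, 0.0413]
orientation: [0.274, 3.129, 0.001]
force: [-0.8, 0.1, -0.6]
width: 0.0004
grip_force: 0.0
```

```bash
python3 - <<'E'
from h import *
s=bot.read_state();print(s["t"],s["width"],s["grip_force"],s["force"])
d=grab("wrist","3");cv2.imwrite("pics/c3.png",cv2.resize(d["img"][100:340,150:370,::-1],None,fx=2.5,fy=2.5,interpolation=cv2.INTER_CUBIC))
E
```

```text
3.65 0.00041214974183832623 0.0 [-0.83951295  0.08921648 -0.56793722]
```

View pics/c3.png

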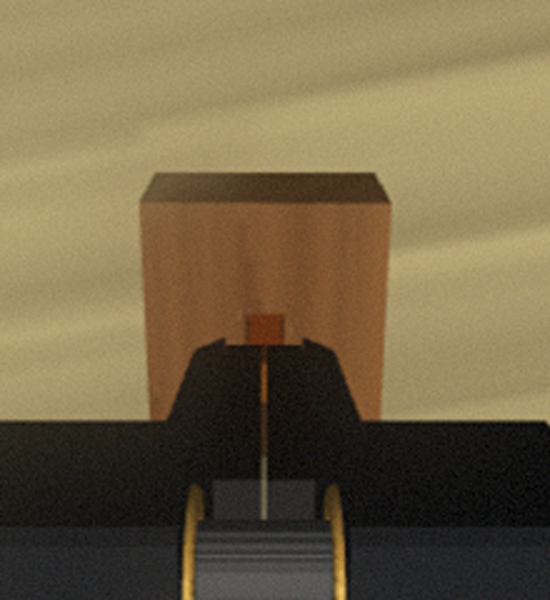

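The fingers have shut (0.4 mm) without the key. Its side face shows just past the tips, at crop (265,330), so the key was not between the pads. I'll check the geometry.

```bash
python3 - <<'E'
from h import *
d=load("wrist3");s=bot.read_state();M=R.from_rotvec(s["orientation"]).as_matrix()
for x in(-.009,0,.009):
  for z in(0,-.019): print("tool",x,z,proj(d,s["eef_pos"]+M@[x,0,z]).round(1))
k=np.array([.4671,.2066,0])
for z in(.03,.042,.054):
  for x in(-.005,.005): print("key",x,z,proj(d,k+[0,0,z]+M@[x,0,0]).round(1))
h=cv2.cvtColor(d["img"],cv2.COLOR_RGB2HSV)
for v in range(218,275,2): print(v,h[v,250:263:1].tolist()[3:9:1])
for n in("scene",):
  t=grab(n,"3");b,m=blobs(t,(3,140,100),(22,255,255),3);u,v=proj(t,k+[0,0,.054]);u2,v2=proj(t,k+[0,0,.03]);print(u,v,u2,v2,[x for x in b if abs(x[0][0]-u)<25 and abs(x[0][1]-v)<25])
  cv2.imwrite("pics/s3.png",cv2.resize(t["img"][int(v)-50:int(v)+40,int(u)-60:int(u)+60,::-1],None,fx=6,fy=6,interpolation=cv2.INTER_CUBIC))
E
```

```text
tool -0.009 0 [254.4 249.2]
tool -0.009 -0.019 [254.3 266.1]
tool 0 0 [254.4 235.4]
tool 0 -0.019 [254.3 251.2]
tool 0.009 0 [254.3 221.3]
tool 0.009 -0.019 [254.3 235.7]
key -0.005 0.03 [255.7 241.3]
key 0.005 0.03 [255.7 226.7]
key -0.005 0.042 [255.7 250.6]
key 0.005 0.042 [255.8 235.2]
key -0.005 0.054 [255.8 261. ]
key 0.005 0.054 [255.8 244.8]
218 [[14, 171, 124], [14, 158, 123], [14, 170, 126], [14, 152, 129], [13, 169, 128], [14, 160, 129]]
220 [[14, 166, 109], [14, 158, 116], [14, 155, 127], [13, 157, 130], [14, 162, 124], [14, 171, 119]]
222 [[14, 158, 113], [14, 163, 116], [14, 162, 123], [13, 156, 132], [14, 156, 131], [13, 155, 132]]
224 [[13, 176, 107], [13, 160, 118], [14, 162, 123], [12, 169, 122], [13, 152, 131], [13, 165, 127]]
226 [[11, 197, 105], [10, 194, 101], [10, 215, 102], [10, 197, 106], [10, 213, 102], [10, 197, 106]]
228 [[12, 216, 97], [12, 192, 109], [11, 192, 105], [11, 200, 107], [10, 219, 99], [10, 197, 106]]
230 [[10, 203, 103], [11, 224, 100], [11, 218, 103], [9, 201, 103], [11, 214, 100], [10, 208, 103]]
232 [[11, 207, 101], [11, 216, 99], [9, 190,
[... 1446 characters left out ...]
30, 255, 12], [10, 55, 28]]
264 [[12, 98, 26], [13, 136, 43], [15, 156, 59], [16, 146, 47], [11, 108, 26], [14, 117, 24]]
266 [[9, 94, 27], [11, 117, 35], [10, 131, 68], [15, 149, 53], [30, 74, 24], [178, 180, 17]]
268 [[27, 96, 24], [16, 127, 38], [10, 163, 64], [16, 146, 54], [10, 59, 26], [7, 92, 25]]
270 [[15, 24, 21], [12, 122, 46], [13, 131, 64], [14, 137, 52], [17, 78, 23], [0, 41, 25]]
272 [[0, 128, 16], [14, 96, 40], [16, 131, 66], [16, 146, 49], [15, 76, 27], [13, 74, 24]]
274 [[20, 104, 22], [14, 121, 42], [12, 127, 62], [10, 123, 54], [11, 112, 25], [13, 99, 18]]
263.81252037776056 147.63043668165065 263.79229541772173 153.0675547807627 [([263.9, 153.7], [254, 147, 23, 14, 144])]
```

View pics/s3.png

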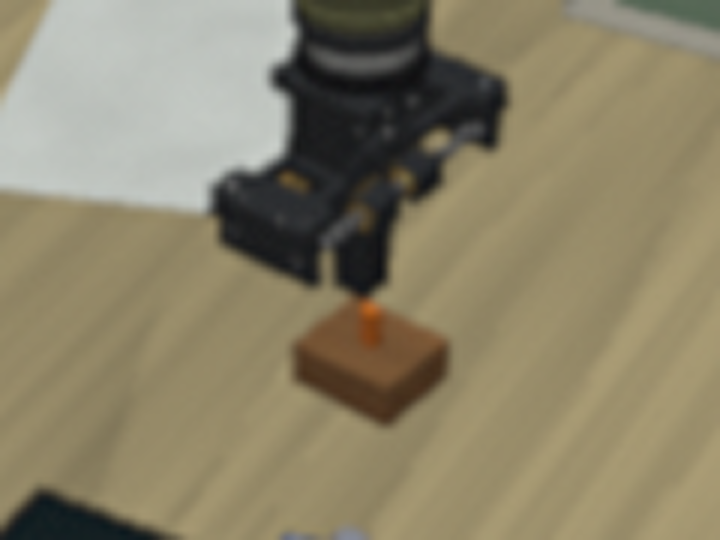

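The scene crop shows the tips just above the key top (tip at crop (360,293), key at (370,305)). Both views put the real tips about 19 mm behind the reported TCP. I'll open the gripper and go lower, checking the force.

{"api": "servo_tool", "payload": {"plan": [[[0,-0.04,0.02,0,0],[0,0,0,0,0],[0,0,0,0,0],[0,0,0,0.3,0],[0,0,0,0.15,0],[0,0,0,0.1,0],[0,0,0,0,0]]]}}

```text
t: 4.45
eef_pos: [0.4631, 0.2067, 0.0265]
orientation: [-0.273, -3.129, 0.001]
force: [-1.0, -0.1, 0.2]
width: 0.0438
grip_force: 0.0
```

{"api": "servo_tool", "payload": {"plan": [[[0,0,0,0.14,0],[-1,0,0,0,0],[-1,0,0,0,0],[-1,0,0,0,0],[-1,0,0,0,0],[-1,0,0,0,0]]], "grip_force": 15}}

```text
t: 5.05
eef_pos: [0.4635, 0.2069, 0.0237]
orientation: [0.273, 3.129, 0.0]
force: [0.6, 0.8, 0.3]
width: 0.0073
grip_force: 15.0
```

{"api": "servo_tool", "payload": {"plan": [[[-1,0,0,-0.3,0],[-1,0,0,-0.6,0],[-1,0,0,-1,0],[-1,0,0,-1,0],[-1,0,0,-1,0],[-1,0,0,-1,0],[-1,0,0,-1,0],[-1,0,0,-0.8,0]]]}}

```text
t: 5.85
eef_pos: [0.4635, 0.2068, 0.1931]
orientation: [0.273, 3.129, 0.001]
force: [0.1, -0.4, 0.0]
width: 0.0076
grip_force: 15.0
```

{"api": "servo_tool", "payload": {"plan": [[[-1,-0.88,-0.81,0,0],[-1,-0.88,-0.81,0,0],[-1,-0.88,-0.81,0,0],[-1,-0.88,-0.81,0,0],[-1,-0.88,-0.81,0,0],[-1,-0.88,-0.81,0,0],[-1,-0.88,-0.81,0,0],[-1,0,0,0,-1]]]}}

```text
t: 6.65
eef_pos: [0.5926, 0.0348, 0.1913]
orientation: [0.117, 3.137, -0.006]
force: [-0.1, 0.5, -1.5]
width: 0.0074
grip_force: 15.0
```

{"api": "servo_tool", "payload": {"plan": [[[-1,0,0,0,-1],[-1,0,0,0,-1],[-1,0,0,0,0],[-1,0,0,0,0]]]}}

```text
t: 7.05
eef_pos: [0.5903, 0.0404, 0.1914]
orientation: [0.215, -3.134, -0.0]
force: [-0.5, -0.8, -0.5]
width: 0.0073
grip_force: 15.0
```

```bash
python3 - <<'E'
from h import *
d=grab("wrist","4");s=bot.read_state();print(s["t"],s["width"],s["grip_force"],s["eef_pos"])
print(proj(d,[.58,-.037,.117]));go([.58,-.037,.19])
cv2.imwrite("pics/c4.png",cv2.resize(d["img"][:,:,::-1],(800,600),interpolation=cv2.INTER_CUBIC))
E
```

```text
7.1 0.007203205890447932 14.999795313924551 [0.59035312 0.04042698 0.19134728]
[158.3417673  169.95187466]
{'shift_units': [0.836, -3.011, 0.054], 'yaw_y': np.float64(97.89), 'tilt': np.float64(0.01), 'pos': [0.5904, 0.0404, 0.1913], 'q7': [0.11, 0.7, -0.44, 1.69, 0.38, 0.84, 1.21]}
```

View pics/c4.png

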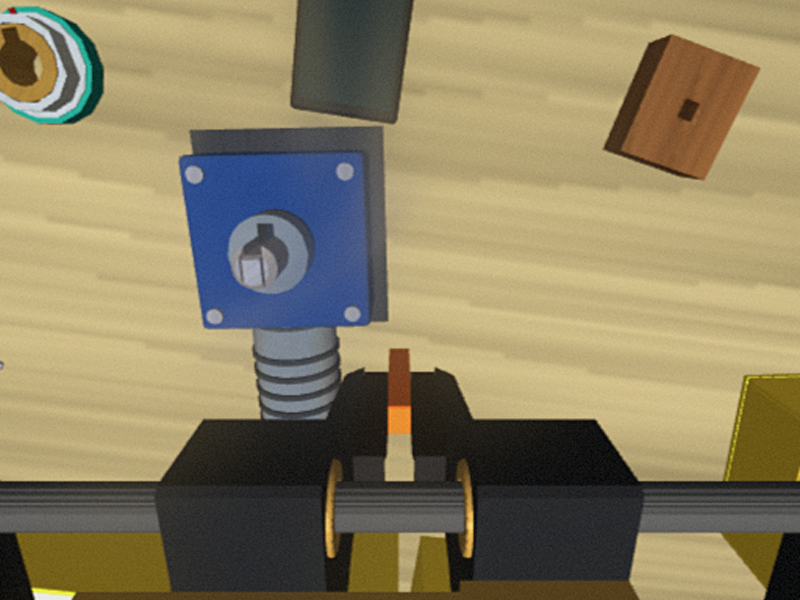

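The view shows the screws at (194,175), (345,172), (352,314) and (214,316). The shaft top is at (254,265) with its slot facing up the picture, and the key hangs upright at (400,400). The wheel's brass keyway is visible at top left.

```bash
python3 - <<'E'
from h import *
d=load("wrist4");s=bot.read_state();M=R.from_rotvec(s["orientation"]).as_matrix();p=s["eef_pos"]
h=cv2.cvtColor(d["img"],cv2.COLOR_RGB2HSV)
m=cv2.inRange(h,np.array((100,150,30)),np.array((130,255,255)))
n,l,st,c=cv2.connectedComponentsWithStats(m);i=1+np.argmax(st[1:,4]);m=(l==i).astype(np.uint8)*255
fill=cv2.drawContours(np.zeros_like(m),cv2.findContours(m,cv2.RETR_EXTERNAL,cv2.CHAIN_APPROX_NONE)[0],-1,255,-1)
n,l,st,c=cv2.connectedComponentsWithStats(fill-m&fill)
S=[c[i] for i in range(1,n) if 20<st[i,4]<200];big=1+np.argmax(st[1:,4])
print([x.round(1).tolist() for x in S])
W=np.array([onz(d,*x,.068) for x in S]);print(W.round(4).tolist(),W.mean(0).round(4))
for a in range(len(W)):
  for b in range(a):
    e=W[a]-W[b];print(a,b,np.linalg.norm(e[:2]).round(4),(np.degrees(np.arctan2(e[1],e[0]))).round(2))
# collar outline = the big hole
cn=cv2.findContours((l==big).astype(np.uint8),cv2.RETR_EXTERNAL,cv2.CHAIN_APPROX_NONE)[0][0]
print("blob",cv2.fitEllipse(cn))
cv2.imwrite("pics/c5.png",cv2.resize(d["img"][130:195,135:210,::-1],None,fx=8,fy=8,interpolation=cv2.INTER_CUBIC))
for z in(.0303,-.0177):
  for x in(-.0086,.0014): print("key",x,z,proj(d,p+[0,0,z]+M@[x,0,0]).round(1))
b,mm=blobs(d,(3,180,80),(20,255,255),20);print([x for x in b if abs(x[0][0]-256)<10])
E
```

```text
[]
[] nan
blob ((214.30812072753906, 117.00091552734375), (3.2127902507781982, 6.144118309020996), 135.02427673339844)
key -0.0086 0.0303 [253.8 277.3]
key 0.0014 0.0303 [253.7 259.8]
key -0.0086 -0.0177 [253.9 235.5]
key 0.0014 -0.0177 [253.9 221.3]
[([255.1, 253.5], [248, 224, 15, 53, 647])]<stdin>:10: RuntimeWarning: Mean of empty slice.
  ret = ret.dtype.type(ret / rcount)
```

View pics/c5.png

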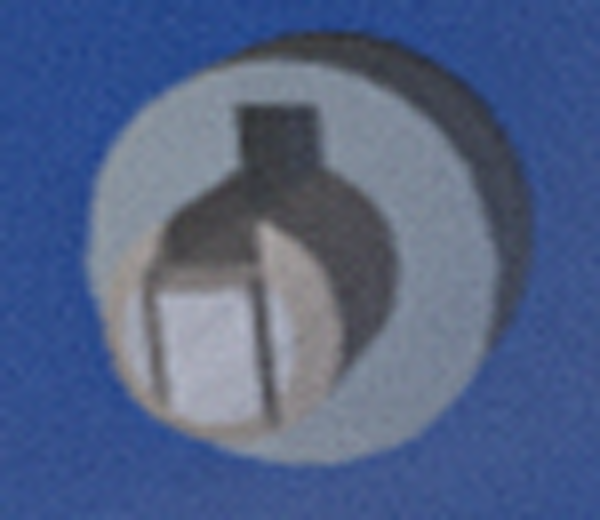

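The crop shows the collar-top centre near crop (293,261), the 24 mm shaft circle near (225,317), and the pocket's outer end at (277,105).

```bash
cat > dr.py <<'E'
from h import *
d=load("wrist4");f=lambda x,y:((x+.5)/8-.5+135,(y+.5)/8-.5+130)
C=onz(d,*f(293,261),.084);S=onz(d,*f(225,317),.112);P=onz(d,*f(277.5,105),.084)
E
python3 - <<'E'
from dr import *
s=bot.read_state();M=R.from_rotvec(s["orientation"]).as_matrix();p=s["eef_pos"]
print("collar",C.round(4),"shaft",S.round(4),"pocket end",P.round(4))
for A in(C,S): e=A-P;print(np.hypot(e[0],e[1]).round(4),np.degrees(np.arctan2(e[1],e[0])).round(2))
print("collar dia",(np.linalg.norm(onz(d,*f(90,261),.084)-onz(d,*f(497,261),.084))).round(4),"vert",(np.linalg.norm(onz(d,*f(293,60),.084)-onz(d,*f(293,463),.084))).round(4))
# gearbox screws / edges
g=lambda x,y:onz(d,(x+.5)/1.5625-.5,(y+.5)/1.5625-.5,.068)
Q=[g(194,175),g(345,172),g(352,314),g(214,316)];print("screw ctr",np.mean(Q,0).round(4))
for a,b in((0,3),(1,2),(0,1),(3,2)):e=Q[b]-Q[a];print(np.hypot(e[0],e[1]).round(4),np.degrees(np.arctan2(e[1],e[0])).round(2))
# key in camera
h=cv2.cvtColor(d["img"],cv2.COLOR_RGB2HSV);m=cv2.inRange(h,np.array((3,160,60)),np.array((20,255,255)))
for v in (222,223,224,226,230,240,250,258,262,266,270,274,276,277,278):
    r=np.flatnonzero(m[v,240:275]);print(v,240+r.min() if len(r) else None,240+r.max() if len(r) else None,h[v,255].tolist())
tl=lambda q:(M.T@(q-p)).round(4)
print("foot front edge",tl(onz(d,255.2,223.5,p[2]-.0177)),"top back",tl(onz(d,255.2,276.5,p[2]+.0303)),"top front",tl(onz(d,255.2,259.5,p[2]+.0303)))
E
```

```text
collar [ 0.5809 -0.0351  0.084 ] shaft [ 0.5803 -0.0349  0.112 ] pocket end [ 0.5638 -0.0377  0.084 ]
0.0173 8.78
0.0167 9.46
collar dia 0.0451 vert 0.0457
screw ctr [ 0.5805 -0.0338  0.068 ]
0.0856 8.93
0.086 8.86
0.0863 98.97
0.0862 98.72
222 None None [23, 89, 191]
223 250 260 [13, 171, 133]
224 250 260 [11, 186, 118]
226 250 260 [11, 182, 123]
230 249 261 [10, 171, 122]
240 248 261 [12, 182, 116]
250 248 262 [11, 195, 118]
258 248 262 [10, 192, 114]
262 248 263 [16, 197, 236]
266 248 263 [15, 204, 233]
270 248 262 [16, 204, 234]
274 248 263 [15, 206, 232]
276 248 263 [15, 203, 234]
277 248 262 [15, 166, 216]
278 None None [21, 86, 181]
foot front edge [-0.0002  0.0008  0.0177] top back [-0.0081  0.0007 -0.0303] top front [ 0.0016  0.0007 -0.0303]
```

{"api": "servo_tool", "payload": {"plan": [[[-1,0,0,0,-0.16],[-1,0.37,-0.73,0,0],[-1,0.37,-0.73,0,0],[-1,0.37,-0.73,0.4,0],[-1,0.37,-0.73,0.5,0],[-1,0,0,0.5,0],[-1,0,0,0.36,0],[-1,0,0,0,0]]]}}

```text
t: 7.9
eef_pos: [0.565, -0.0355, 0.1459]
orientation: [0.249, -3.13, -0.002]
force: [0.4, 0.9, -0.7]
width: 0.007
grip_force: 15.0
```

```bash
python3 - <<'E'
from h import *
d=grab("wrist","6");go([.5650,-.0380,.1347],98.87);s=bot.read_state();print(s["force"],s["width"])
print("shaft",proj(d,[.5805,-.0348,.117]),proj(d,[.5805,-.0348,.084]))
cv2.imwrite("pics/c6.png",cv2.resize(d["img"][150:300,200:312,::-1],None,fx=5,fy=4*5/5,interpolation=cv2.INTER_CUBIC))
cv2.imwrite("pics/c6.png",cv2.resize(d["img"][150:300,200:312,::-1],None,fx=4,fy=4,interpolation=cv2.INTER_CUBIC))
E
```

```text
{'shift_units': [0.038, -0.101, 0.478], 'yaw_y': np.float64(99.1), 'tilt': np.float64(0.08), 'turn_units': np.float64(0.039), 'pos': [0.5655, -0.0354, 0.1467], 'q7': [0.23, 0.73, -0.43, 1.8, 0.44, 0.71, 1.29]}
[-0.38645414  0.26883254 -0.52185438] 0.007241520149545674
shaft [251.23506125 237.33941777] [251.59229476 218.71872582]
```

View pics/c6.png

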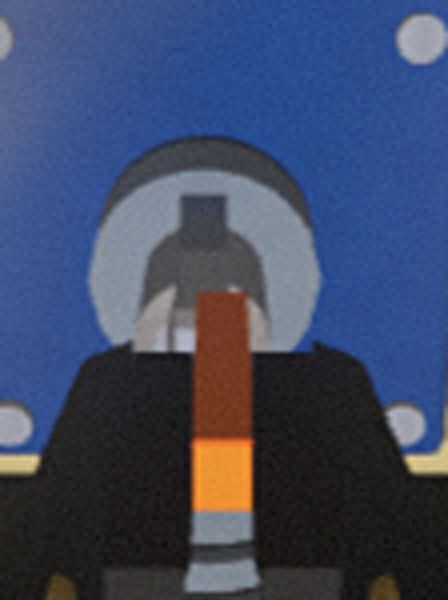

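The key foot is at crop u 221, while the pocket is at 204 and the shaft centre at 202. The tool is therefore about 3 mm short in tool y, and I'll compute the fine correction.

```bash
python3 - <<'E'
from h import *
d=load("wrist6");s=bot.read_state();M=R.from_rotvec(s["orientation"]).as_matrix();p=s["eef_pos"]
f=lambda x,y:((x+.5)/4-.5+200,(y+.5)/4-.5+150)
tl=lambda x,y,z:(M.T@(onz(d,*f(x,y),z)-p)*1e3).round(2)[:2]
print("pocket end",tl(204,195,.084),"L",tl(181,205,.084),"R",tl(228,205,.084))
print("collar front",tl(206,170,.084),"L",tl(89,278,.084),"R",tl(321,278,.084))
print("foot front",tl(221.5,293,p[2]-.0177),"top front",tl(222,438,p[2]+.0303),"top back",tl(222,511,p[2]+.0303))
E
```

```text
pocket end [ 2.01 -2.57] L [-0.02 -7.01] R [-0.03  2.04]
collar front [ 7.06 -2.17] L [-15.2  -25.23] R [-15.26  20.33]
foot front [1.09 0.73] top front [2.62 0.73] top back [-7.7   0.73]
```

{"api": "servo_tool", "payload": {"plan": [[[-1,-0.04,-0.13,0,0],[-1,0,0,0,0],[-1,0,0,0.2,0],[-1,0,0,0.2,0],[-1,0,0,0.12,0],[-1,0,0,0.08,0],[-1,0,0,0.08,0],[-1,0,0,0,0]]], "grip_force": 8}}

```text
t: 8.75
eef_pos: [0.5667, -0.0403, 0.1298]
orientation: [0.246, -3.132, -0.0]
force: [-0.4, 0.1, -1.0]
width: 0.008
grip_force: 8.0
```

```bash
python3 - <<'E'
from h import *
d=grab("wrist","7");s=bot.read_state();M=R.from_rotvec(s["orientation"]).as_matrix();p=s["eef_pos"];print(s["force"],s["wrist_torque"],p,s["width"])
h=cv2.cvtColor(d["img"],cv2.COLOR_RGB2HSV);m=cv2.inRange(h,np.array((3,160,60)),np.array((20,255,255)))
for v in range(190,282,2):
    r=np.flatnonzero(m[v,235:278]);print(v,(235+r.min(),235+r.max()) if len(r) else None,h[v,255].tolist(),end=" ")
E
```

```text
[-0.56046427  0.28182189 -0.93551143] [0.10949209 0.07721773 0.05375661] [ 0.56684862 -0.04023142  0.13001871] 0.007699832717105037
190 None [113, 32, 72] 192 None [114, 32, 80] 194 None [113, 44, 75] 196 None [105, 40, 76] 198 None [105, 44, 138] 200 None [106, 43, 155] 202 None [106, 44, 162] 204 None [110, 46, 128] 206 None [116, 52, 79] 208 None [110, 56, 82] 210 None [114, 17, 76] 212 None [109, 27, 75] 214 None [111, 24, 74] 216 None [113, 26, 80] 218 None [110, 22, 70] 220 None [150, 6, 81] 222 None [171, 29, 88] 224 (np.int64(250), np.int64(261)) [6, 173, 118] 226 (np.int64(250), np.int64(261)) [8, 179, 120] 228 (np.int64(250), np.int64(261)) [8, 165, 122] 230 (np.int64(250), np.int64(261)) [10, 183, 117] 232 (np.int64(250), np.int64(261)) [8, 166, 126] 234 (np.int64(250), np.int64(261)) [8, 184, 119] 236 (np.int64(250), np.int64(261)) [8, 179, 117] 238 (np.int64(249), np.int64(261)) [7, 175, 118] 240 (np.int64(250), np.int64(261)) [8, 176, 123] 242 (np.int64(249), np.int64(262)) [9, 189, 119] 244 (np.int64(249), np.int64(262)) [8, 183, 114] 246 (np.int64(249), np.int64(262)) [7, 185, 123] 248 (np.int64(249), np.int64(262)) [10, 196, 117] 250 (np.int64(248), np.int64(262)) [9, 189, 120] 252 (np.int64(249), np.int64(262)) [9, 195, 115] 254 (np.int64(248), np.int64(262)) [8, 184, 122] 256 (np.int64(248), np.int64(262)) [9, 193, 116] 258 (np.int64(249), np.int64(262)) [8, 185, 116] 260 (np.int64(247), np.int64(263)) [11, 210, 231] 262 (np.int64(247), np.int64(263)) [16, 200, 239] 264 (np.int64(247), np.int64(263)) [15, 201, 237] 266 (np.int64(247), np.int64(263)) [16, 201, 237] 268 (np.int64(247), np.int64(263)) [16, 196, 239] 270 (np.int64(247), np.int64(263)) [16, 200, 239] 272 (np.int64(247), np.int64(263)) [16, 202, 237] 274 (np.int64(247), np.int64(263)) [16, 199, 238] 276 (np.int64(247), np.int64(263)) [15, 200, 241] 278 None [107, 36, 161] 280 None [108, 36, 154]
```

```bash
python3 - <<'E'
from h import *
d=load("wrist7");s=bot.read_state();M=R.from_rotvec(s["orientation"]).as_matrix();p=s["eef_pos"]
h=cv2.cvtColor(d["img"],cv2.COLOR_RGB2HSV)
for v in (202,204,205,206,208,210,212,214,218): print(v,h[v,236:278,2].tolist())
tl=lambda u,v,z:(M.T@(onz(d,u,v,z)-p)*1e3).round(2)[:2]
print("pocket end row205",tl(255,205,.084),"key top front",tl(255,259.5,p[2]+.0303),"back",tl(255,277,p[2]+.0303),"foot",tl(255.5,223.3,p[2]-.0177))
for u in(250,261): print(tl(u,208,.084),tl(u,224,p[2]-.0177))
E
```

```text
202 [82, 82, 84, 86, 110, 147, 163, 162, 164, 160, 164, 166, 165, 165, 168, 160, 158, 156, 158, 162, 158, 157, 150, 160, 158, 155, 161, 161, 158, 163, 163, 164, 160, 160, 165, 162, 160, 151, 117, 87, 73, 71]
204 [85, 108, 141, 160, 166, 161, 159, 159, 163, 159, 163, 163, 159, 159, 164, 148, 131, 127, 128, 128, 131, 136, 131, 129, 132, 131, 132, 143, 158, 159, 161, 162, 162, 159, 166, 162, 163, 165, 163, 162, 153, 116]
205 [113, 146, 164, 168, 162, 162, 163, 163, 160, 163, 163, 159, 168, 161, 158, 127, 81, 79, 82, 79, 78, 72, 79, 79, 76, 76, 73, 100, 147, 161, 163, 156, 159, 164, 155, 160, 160, 159, 161, 161, 166, 154]
206 [142, 162, 162, 164, 161, 163, 160, 161, 160, 163, 160, 161, 161, 166, 156, 115, 77, 79, 82, 79, 77, 80, 76, 74, 75, 78, 76, 102, 148, 163, 162, 161, 157, 159, 162, 161, 163, 161, 155, 166, 164, 165]
208 [162, 163, 162, 166, 161, 160, 164, 166, 158, 164, 165, 164, 161, 168, 156, 122, 82, 84, 73, 82, 83, 81, 81, 80, 79, 79, 80, 106, 147, 162, 161, 160, 158, 164, 153, 160, 156, 159, 159, 158, 162, 162]
210 [159, 167, 160, 167, 161, 165, 161, 167, 162, 161, 161, 165, 1
[... 177 characters left out ...]
 163, 161, 165, 163, 169, 166, 166, 157, 121, 72, 76, 81, 75, 73, 81, 77, 75, 78, 74, 70, 100, 151, 166, 163, 158, 160, 163, 163, 164, 160, 160, 158, 158, 157, 157]
214 [161, 162, 164, 163, 160, 165, 164, 165, 166, 164, 163, 167, 144, 104, 86, 78, 73, 71, 77, 74, 73, 73, 75, 76, 72, 69, 71, 70, 91, 113, 140, 161, 167, 160, 161, 165, 154, 159, 156, 163, 160, 155]
218 [160, 168, 160, 161, 164, 161, 168, 161, 135, 86, 79, 82, 91, 84, 81, 78, 79, 73, 69, 70, 77, 73, 71, 73, 75, 67, 74, 74, 81, 87, 88, 87, 85, 83, 115, 156, 164, 158, 158, 158, 155, 157]
pocket end row205 [2.04 0.82] key top front [1.69 0.73] back [-8.25  0.73] foot [0.1 1.1]
[-0.26 -2.79] [-0.38 -2.41]
[-0.27  5.15] [-0.39  4.61]
```

{"api": "servo_tool", "payload": {"plan": [[[-1,-0.02,0.045,0,0],[-1,0,0,0,0],[-1,0,0,0.08,0],[-1,0,0,0.08,0],[-1,0,0,0.12,0],[-1,0,0,0.12,0],[-1,0,0,0,0]]]}}

```text
t: 9.5
eef_pos: [0.5668, -0.0393, 0.1195]
orientation: [0.246, -3.131, -0.0]
force: [0.3, -1.0, -0.4]
width: 0.0078
grip_force: 8.0
```

No resistance, and the foot is now below the flare. I'll continue.

{"api": "servo_tool", "payload": {"plan": [[[-1,0,0,0.12,0],[-1,0,0,0.12,0],[-1,0,0,0.12,0],[-1,0,0,0.12,0],[-1,0,0,0.12,0],[-1,0,0,0.12,0],[-1,0,0,0,0]]]}}

```text
t: 10.2
eef_pos: [0.5669, -0.0392, 0.1016]
orientation: [0.246, -3.131, -0.0]
force: [-1.0, -0.5, -1.6]
width: 0.0075
grip_force: 8.0
```

```bash
cat > kk.py <<'E'
from h import *
import sys
d=grab("wrist",sys.argv[1]);s=bot.read_state();print(s["t"],s["force"].round(2),s["wrist_torque"].round(2),s["eef_pos"].round(4),s["width"].round(4))
h=cv2.cvtColor(d["img"],cv2.COLOR_RGB2HSV)
for lo in((3,160,60),(3,160,180)):
    m=cv2.inRange(h,np.array(lo),np.array((20,255,255)));m[:,:235]=0;m[:,280:]=0;m[290:]=0;b=cv2.boundingRect(m);print(lo,b)
E
python3 kk.py 8
```

```text
Traceback (most recent call last):
  File "kk.py", line 3, in <module>
    d=grab("wrist",sys.argv[1]);s=bot.read_state();print(s["t"],s["force"].round(2),s["wrist_torque"].round(2),s["eef_pos"].round(4),s["width"].round(4))
                                                                                                                                     ^^^^^^^^^^^^^^^^
AttributeError: 'float' object has no attribute 'round'
```

{"api": "servo_tool", "payload": {"plan": [[[-1,0,0,0.08,0],[-1,0,0,0,0]]]}}

```text
t: 10.45
eef_pos: [0.5669, -0.0393, 0.0999]
orientation: [0.246, -3.131, -0.0]
force: [-1.3, -0.2, 0.0]
width: 0.0076
grip_force: 8.0
```

```bash
sed -i 's/,s\["width"\].round(4)/,s["width"]/' kk.py; python3 kk.py 8
```

```text
10.5 [-0.85 -0.49 -0.78] [0.03 0.32 0.02] [ 0.567  -0.0392  0.1   ] 0.007742103096040959
(3, 160, 60) (247, 222, 17, 55)
(3, 160, 180) (248, 260, 15, 17)
```

{"api": "servo_tool", "payload": {"plan": [[[-0.3,0,0,0,0],[-0.3,0,0,0,0],[-0.3,0,0,0,0],[-0.3,0,0,0,0]]]}}

```text
t: 10.9
eef_pos: [0.5675, -0.0391, 0.1003]
orientation: [-0.246, 3.131, 0.0]
force: [0.6, 0.6, 0.5]
width: 0.0312
grip_force: 0.0
```

```bash
python3 kk.py 9; python3 - <<'E'
from h import *
d=load("wrist9");c=np.array([.5684,-.0367])
for z in(.112,.13): 
  for r in(-.005,.005):print(z,proj(d,[c[0]-r*.988,c[1]-r*.154,z]).round(1))
E
```

```text
10.95 [0.6  0.49 0.22] [ 0.07  0.02 -0.01] [ 0.5675 -0.0392  0.1002] 0.030577296337038592
(3, 160, 60) (248, 220, 15, 36)
(3, 160, 180) (248, 239, 15, 17)
0.112 [257.7 254.8]
0.112 [257.8 238.5]
0.13 [258.1 272.6]
0.13 [258.2 254.9]
```

{"api": "servo_tool", "payload": {"plan": [[[0,0,0,-0.9,0],[0.5,0,0,-1,0],[1,0.6,-1,-0.4,0],[1,0.6,-1,0,0],[1,0.6,-1,0,0],[1,0.6,-1,0,0],[1,0.6,-1,0,0],[1,0.6,-1,0,0]]]}}

```text
t: 11.75
eef_pos: [0.5013, -0.2025, 0.1577]
orientation: [-0.246, 3.132, -0.0]
force: [0.9, -0.4, -0.2]
width: 0.088
grip_force: 0.0
```

{"api": "servo_tool", "payload": {"plan": [[[1,0.1,-0.1,0,0],[1,0,0,0,0],[1,0,0,0,0]]]}}

```text
t: 12.05
eef_pos: [0.5004, -0.2026, 0.1578]
orientation: [-0.249, 3.131, 0.002]
force: [-0.3, 1.1, 0.1]
width: 0.0882
grip_force: 0.0
```

```bash
python3 - <<'E'
from h import *
d=grab("wrist","10");go([.499,-.204,.16]);u,v=map(int,proj(d,[.499,-.204,.02]));print(u,v)
cv2.imwrite("pics/c10.png",cv2.resize(d["img"][v-60:v+60,u-70:u+70,::-1],None,fx=5,fy=5,interpolation=cv2.INTER_CUBIC))
E
```

```text
{'shift_units': [0.072, -0.052, -0.089], 'yaw_y': np.float64(99.12), 'tilt': np.float64(0.09), 'pos': [0.5006, -0.2024, 0.1578], 'q7': [0.58, 0.69, -0.46, 1.87, 0.46, 0.69, 1.57]}
252 172
```

View pics/c10.png

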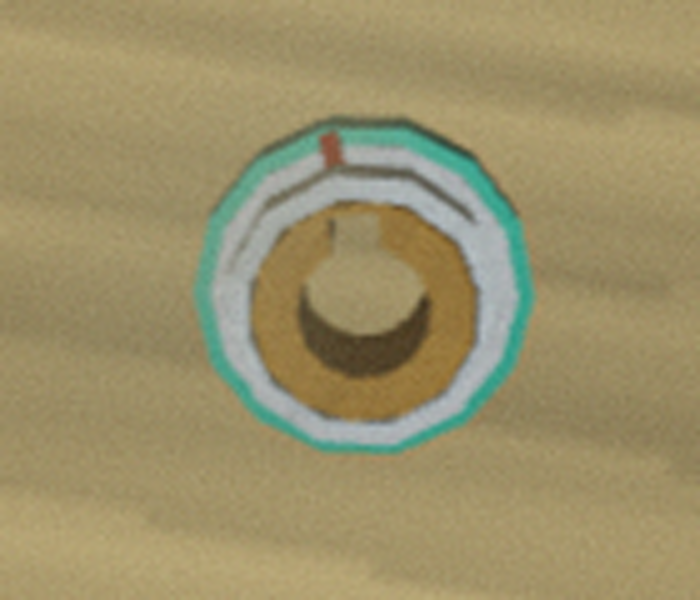

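The wheel is centred near crop (365,312). The red mark is at (332,150), and the keyway opens at (333..380, 217), only a few degrees right of the mark.

```bash
python3 - <<'E'
from h import *
d=load("wrist10");s=bot.read_state();M=R.from_rotvec(s["orientation"]).as_matrix();p=s["eef_pos"]
u,v=252,172
F=lambda x,y:((x+.5)/5-.5+u-70,(y+.5)/5-.5+v-60)
W=lambda x,y,z:onz(d,*F(x,y),z)[:2]
def ell(pts,z):
    q=np.array([W(x,y,z) for x,y in pts],np.float32);return cv2.minEnclosingCircle(q),q.mean(0)
for z in(.028,.031):
  L,Rr,B,T=W(250,312,z),W(478,312,z),W(362,422,z),W(362,203,z)
  print("bush",z,((L+Rr)/2).round(4),((T+B)/2).round(4),np.linalg.norm(L-Rr).round(4),np.linalg.norm(T-B).round(4))
  L,Rr,B=W(299,315,z),W(430,315,z),W(364,377,z);print("bore",np.linalg.norm(L-Rr).round(4),((L+Rr)/2).round(4),"bottom",B.round(4))
z=.031;c=(W(250,312,z)+W(478,312,z)+W(362,422,z)+W(362,203,z))/4
ang=lambda q:np.degrees(np.arctan2(*(q-c)[::-1])).round(1)
for n,x,y,z in(("kwL",332,222,.031),("kwR",380,222,.031),("kwC",356,217,.031),("kwRc",381,243,.031),("kwLc",332,245,.031),("red",332,150,.017),("redtop",329,134,.017),("redbot",338,166,.017)):
  q=W(x,y,z);print(n,q.round(4),np.linalg.norm(q-c).round(4),ang(q))
L,Rr=W(195,290,.017),W(533,290,.017);print("rim",((L+Rr)/2).round(4),np.linalg.norm(L-Rr).round(4))
# sharp flats line endpoints
print("tool x dir",np.degrees(np.arctan2(M[1,0],M[0,0])).round(2),"tool y",np.degrees(np.arctan2(M[1,1],M[0,1])).round(2))
t,w=tri([(d,*F(364,312)),(load("wrist4"),18/1.5625,60/1.5625)]);print("height chk (bush ctr)",t.round(4),w)
print(c, (M.T@(np.r_[c,.031]-p)).round(4))
E
```

```text
bush 0.028 [ 0.4978 -0.2027] [ 0.4984 -0.203 ] 0.0442 0.0439
bore 0.0254 [ 0.4983 -0.2025] bottom [ 0.5108 -0.2006]
bush 0.031 [ 0.497  -0.2028] [ 0.4976 -0.2031] 0.0438 0.0435
bore 0.0252 [ 0.4975 -0.2026] bottom [ 0.5099 -0.2007]
kwL [ 0.4806 -0.2115] 0.0188 -152.8
kwR [ 0.4792 -0.2026] 0.0181 178.8
kwC [ 0.479  -0.2072] 0.0188 -166.9
kwRc [ 0.4831 -0.2017] 0.0142 175.2
kwLc [ 0.485  -0.2108] 0.0146 -147.3
red [ 0.4694 -0.2135] 0.0298 -159.3
redtop [ 0.4665 -0.2145] 0.0329 -159.4
redbot [ 0.4724 -0.2118] 0.0265 -160.3
rim [ 0.4961 -0.2029] 0.0677
tool x dir -170.88 tool y 99.12
height chk (bush ctr) [ 0.4966 -0.2027  0.0312] [0.34, 0.34]
[ 0.49728505 -0.20293135] [ 3.500e-03 -1.000e-04  1.268e-01]
```

{"api": "servo_tool", "payload": {"plan": [[[1,0,0,0,-0.94],[1,0,0,0,-0.93],[1,0.13,0.03,1,0],[1,0,0,1,0],[1,0,0,1,0],[1,0,0,1,0],[1,0,0,0.8,0],[1,0,0,0,0]]]}}

```text
t: 12.9
eef_pos: [0.4955, -0.2025, 0.0356]
orientation: [0.555, -3.089, -0.004]
force: [-0.7, 0.2, 0.3]
width: 0.0879
grip_force: 0.0
```

```bash
python3 - <<'E'
from h import *
go([.4973,-.2029,.002],110.3)
E
```

```text
{'shift_units': [-0.065, -0.044, 1.343], 'yaw_y': np.float64(110.36), 'tilt': np.float64(0.24), 'turn_units': np.float64(0.01), 'pos': [0.4955, -0.2025, 0.0356], 'q7': [0.51, 0.88, -0.35, 1.95, 0.68, 0.43, 1.58]}
```

{"api": "servo_tool", "payload": {"plan": [[[1,-0.06,-0.04,0.6,0],[1,0,0,0.4,0],[1,0,0,0.2,0],[1,0,0,0.12,0],[1,0,0,0,0]]]}}

```text
t: 13.4
eef_pos: [0.498, -0.2051, 0.0045]
orientation: [0.551, -3.093, -0.0]
force: [-0.8, -1.2, -0.7]
width: 0.0882
grip_force: 0.0
```

{"api": "servo_tool", "payload": {"plan": [[[1,0,0.08,0.1,0],[0.3,0,0,0,0],[0,0,0,0,0],[-0.3,0,0,0,0],[-1,0,0,0,0],[-1,0,0,0,0],[-1,0,0,0,0]]], "grip_force": 20}}

```text
t: 14.1
eef_pos: [0.4975, -0.2035, 0.0022]
orientation: [-0.55, 3.093, -0.001]
force: [0.6, -1.5, 0.6]
width: 0.048
grip_force: 20.0
```

```bash
python3 - <<'E'
from h import *
s=bot.read_state();print(s["force"],s["wrist_torque"],s["width"],s["grip_force"]);go([.5805,-.0348,.17],105.7)
E
```

```text
[ 0.59849924 -1.51285927  0.57779327] [-0.07232686  0.01550611  0.00323317] 0.048024079660467664 19.981572031974792
{'shift_units': [-5.446, 5.187, -6.714], 'yaw_y': np.float64(110.18), 'tilt': np.float64(0.02), 'turn_units': np.float64(0.746), 'pos': [0.4975, -0.2035, 0.0022], 'q7': [0.47, 0.93, -0.29, 1.96, 0.72, 0.35, 1.53]}
```

{"api": "servo_tool", "payload": {"plan": [[[-1,0,0,-0.4,0],[-1,0,0,-0.8,0],[-1,0,0,-1,0],[-1,0,0,-1,0],[-1,0,0,-1,0],[-1,0,0,-1,0],[-1,0,0,-1,0],[-1,-0.5,0.4,0,0]]]}}

```text
t: 14.9
eef_pos: [0.5055, -0.1922, 0.16]
orientation: [-0.544, 3.092, -0.006]
force: [0.5, 0.8, -3.9]
width: 0.0484
grip_force: 20.0
```

{"api": "servo_tool", "payload": {"plan": [[[-1,-0.82,0.8,0,0],[-1,-0.82,0.8,0,0],[-1,-0.82,0.8,0,0],[-1,-0.82,0.8,0,0],[-1,-0.82,0.8,0,0],[-1,-0.84,0.78,0,0.75],[-1,0,0,0,0],[-1,0,0,0,0]]]}}

```text
t: 15.7
eef_pos: [0.5795, -0.034, 0.1571]
orientation: [0.433, -3.11, -0.0]
force: [-0.7, -1.2, -3.9]
width: 0.0487
grip_force: 20.0
```

```bash
python3 - <<'E'
from h import *
d=grab("wrist","11");s=bot.read_state();M=R.from_rotvec(s["orientation"]).as_matrix();p=s["eef_pos"];print(s["force"],s["width"],s["grip_force"]);go([.5805,-.0348,.15],105.7)
b,m=blobs(d,(10,90,60),(28,255,255),40);print(b)
cv2.imwrite("pics/c11.png",cv2.resize(d["img"][190:310,180:330,::-1],None,fx=5,fy=5,interpolation=cv2.INTER_CUBIC))
for x,z in((0,-.029),(.0195,-.029),(.022,-.029)): print(proj(d,p+M@[x,0,z]))
E
```

```text
[-0.55976664 -0.20443636 -3.13892486] 0.04848593691444955 19.984990507364273
{'shift_units': [-0.059, 0.012, 0.276], 'yaw_y': np.float64(105.73), 'tilt': np.float64(0.13), 'turn_units': np.float64(0.005), 'pos': [0.5792, -0.0355, 0.1569], 'q7': [0.26, 0.74, -0.48, 1.75, 0.46, 0.77, 1.39]}
[([131.1, 49.5], [0, 0, 293, 132, 18648]), ([433.2, 126.5], [325, 0, 187, 308, 25358]), ([16.9, 112.0], [0, 98, 36, 30, 382]), ([61.2, 125.6], [47, 112, 31, 28, 215]), ([39.2, 125.0], [29, 115, 19, 20, 105]), ([170.0, 125.0], [166, 116, 10, 20, 61]), ([502.8, 145.6], [486, 116, 26, 52, 669]), ([96.7, 138.7], [77, 122, 41, 32, 338]), ([484.6, 137.1], [474, 123, 23, 29, 96]), ([63.4, 168.4], [0, 126, 145, 84, 2861]), ([136.3, 144.0], [129, 139, 16, 12, 44]), ([154.3, 160.5], [145, 153, 18, 17, 62]), ([4.6, 170.6], [0, 160, 12, 25, 109]), ([13.3, 188.2], [5, 185, 18, 9, 43]), ([134.4, 189.4], [128, 184, 14, 13, 48]), ([36.8, 208.1], [0, 194, 80, 27, 443]), ([113.7, 211.1], [97, 204, 33, 15, 115]), ([55.4, 258.9], [0, 207, 166, 101, 3977]), ([142.7, 231.9], [122, 209, 47, 40, 246]), ([108.3, 224.4], [93, 219, 29, 13, 104]), ([255.0, 261.0], [212, 220, 88, 77, 4536]), ([363.8, 260.9], [332, 239, 63, 49, 548]), ([296.0, 299.2], [265, 280, 50, 28, 367]), ([205.1, 296.4], [199, 289, 12, 16, 63]), ([129.7, 325.8], [120, 294, 26, 63, 797]), ([380.5, 325.9], [366, 294, 25, 63, 778]), ([286.1, 368.3], [137, 341, 363, 43, 7141]), ([16.9, 362.8], [10, 342, 14, 42, 100])]
[250.72077949 259.3007932 ]
[250.63048932 223.33293904]
[250.61839354 218.51448415]
```

View pics/c11.png

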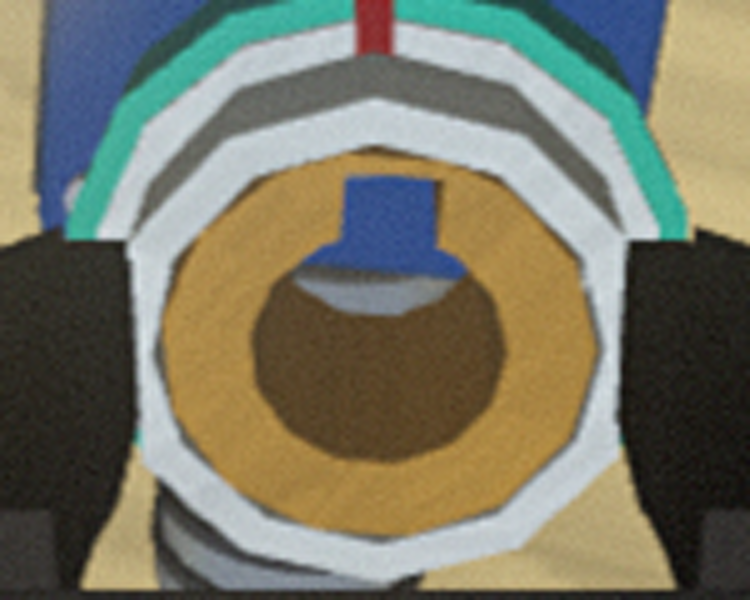

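The view shows the wheel held squarely, with the red mark at crop (375,30). The bush centre is at (380,345) and the keyway runs between u 343 and 440 at v 179, with the collar visible through the bore.

```bash
python3 - <<'E'
from h import *
d=load("wrist11");s=bot.read_state();M=R.from_rotvec(s["orientation"]).as_matrix();p=s["eef_pos"]
F=lambda x,y:((x+.5)/5-.5+180,(y+.5)/5-.5+190)
z=p[2]+.029
W=lambda x,y,z=z:((M.T@(onz(d,*F(x,y),z)-p))[:2]*1e3).round(2)
L,Rr,T,B=W(162,348),W(598,348),W(375,152),W(383,537);c=np.array([(T+B)[0]/2,(L+Rr)[1]/2]);print("bush",L,Rr,T,B,"c",c)
print("bore",W(253,350),W(505,350),W(378,462))
a=lambda q:np.degrees(np.arctan2(q[1]-c[1],q[0]-c[0])).round(2)
for q in((345,178),(441,180),(343,238),(436,250)): w=W(*q);print(w,np.linalg.norm(w-c).round(2),a(w))
e=W(345,178)-W(343,238);f=W(441,180)-W(436,250);print("edge dirs",np.degrees(np.arctan2(e[1],e[0])),np.degrees(np.arctan2(f[1],f[0])))
print("red",a(W(375,25,p[2]+.015)))
tx=np.array([M[0,0],M[1,0]]);print("tool x",np.degrees(np.arctan2(M[1,0],M[0,0])))
# collar seen through bore: bottom (back) edge? front edge line
print("collar front thru bore",W(372,270,.084),W(378,315,.084))
# target axis in tool frame
q=M.T@(np.array([.5805,-.0348,p[2]])-p);print("axis",q*1e3)
E
```

```text
bush [  0.04 -19.31] [ 0.08 24.19] [21.21  1.9 ] [-22.13   2.8 ] c [-0.46  2.44]
bore [ -0.18 -10.24] [-0.15 14.91] [-13.1    2.26]
[18.51 -0.98] 19.28 -10.22
[18.31  8.26] 19.65 17.23
[12.15 -1.2 ] 13.12 -16.1
[10.87  7.88] 12.57 25.65
edge dirs 1.9811395539653778 2.9238566351945723
red -1.04
tool x -164.2726098072218
collar front thru bore [-43.74   1.57] [-52.26   2.6 ]
axis [-1.45103695  0.29984686 -0.00328301]
```

{"api": "servo_tool", "payload": {"plan": [[[-1,0,0,0,0.45],[-1,-0.1,-0.08,0,0],[-1,0,0,0.5,0],[-1,0,0,0.5,0],[-1,0,0,0.3,0],[-1,0,0,0,0],[-1,0,0,0,0]]], "grip_force": 12}}

```text
t: 16.45
eef_pos: [0.583, -0.036, 0.1242]
orientation: [0.356, -3.121, -0.0]
force: [0.6, -0.4, -4.2]
width: 0.0486
grip_force: 12.0
```

```bash
python3 - <<'E'
from h import *
s=bot.read_state();print(s["force"],s["wrist_torque"],s["width"]);go([.5822,-.0370,.119],103)
E
```

```text
[ 0.60804251 -0.43277991 -4.22020545] [0.07502821 0.0409378  0.03069652] 0.048626220024292795
{'shift_units': [0.039, -0.032, 0.206], 'yaw_y': np.float64(103.02), 'tilt': np.float64(0.05), 'turn_units': np.float64(0.003), 'pos': [0.583, -0.036, 0.1242], 'q7': [0.23, 0.78, -0.44, 1.77, 0.48, 0.7, 1.33]}
```

{"api": "servo_tool", "payload": {"plan": [[[-1,0.04,-0.03,0.1,0],[-1,0,0,0.1,0],[-1,0,0,0.08,0],[-1,0,0,0.05,0],[-1,0,0,0,0]]]}}

```text
t: 16.95
eef_pos: [0.5823, -0.0371, 0.1162]
orientation: [0.356, -3.121, -0.0]
force: [-0.1, 0.4, -3.0]
width: 0.0492
grip_force: 12.0
```

{"api": "servo_tool", "payload": {"plan": [[[-1,0,0,0.05,0],[-1,0,0,0.05,0],[-1,0,0,0.04,0],[-1,0,0,0,0],[-1,0,0,0,0]]]}}

```text
t: 17.45
eef_pos: [0.5824, -0.0371, 0.1128]
orientation: [0.355, -3.121, -0.0]
force: [0.2, -0.5, -4.0]
width: 0.0488
grip_force: 12.0
```

{"api": "servo_tool", "payload": {"plan": [[[-1,0,0,0.04,0],[-1,0,0,0.04,0],[-1,0,0,0,0],[-1,0,0,0,0]]]}}

```text
t: 17.85
eef_pos: [0.5824, -0.0371, 0.1108]
orientation: [0.355, -3.121, -0.0]
force: [-0.2, 0.0, -3.5]
width: 0.0489
grip_force: 12.0
```

No contact below key-top height, so the keyway is sliding over the key. I'll continue gently.

{"api": "servo_tool", "payload": {"plan": [[[-1,0,0,0.06,0],[-1,0,0,0.06,0],[-1,0,0,0.06,0],[-1,0,0,0.06,0],[-1,0,0,0,0],[-1,0,0,0,0]]]}}

```text
t: 18.45
eef_pos: [0.5823, -0.037, 0.1048]
orientation: [0.356, -3.121, -0.0]
force: [-0.8, -0.3, -4.3]
width: 0.0484
grip_force: 12.0
```

{"api": "servo_tool", "payload": {"plan": [[[-1,0,0,0.1,0],[-1,0,0,0.1,0],[-1,0,0,0.1,0],[-1,0,0,0.1,0],[-1,0,0,0,0],[-1,0,0,0,0]]]}}

```text
t: 19.05
eef_pos: [0.5823, -0.0371, 0.0947]
orientation: [0.355, -3.121, -0.0]
force: [-0.0, 0.3, -4.2]
width: 0.0492
grip_force: 12.0
```

{"api": "servo_tool", "payload": {"plan": [[[-1,0,0,0.1,0],[-1,0,0,0.08,0],[-1,0,0,0.06,0],[-1,0,0,0,0],[-1,0,0,0,0]]]}}

```text
t: 19.55
eef_pos: [0.5823, -0.0371, 0.0887]
orientation: [0.356, -3.121, -0.0]
force: [-0.6, 0.6, -3.8]
width: 0.0485
grip_force: 12.0
```

{"api": "servo_tool", "payload": {"plan": [[[-1,0,0,0.03,0],[-1,0,0,0.03,0],[-1,0,0,0.02,0],[-1,0,0,0,0],[-1,0,0,0,0]]]}}

```text
t: 20.05
eef_pos: [0.5824, -0.037, 0.0868]
orientation: [0.356, -3.121, -0.0]
force: [-0.1, 0.6, -4.6]
width: 0.049
grip_force: 12.0
```

Now I'll release the wheel, let it settle and rise clear.

{"api": "servo_tool", "payload": {"plan": [[[0.4,0,0,0,0],[0.6,0,0,0,0],[0.6,0,0,0,0],[0.6,0,0,0,0],[0.6,0,0,-0.4,0],[0.6,0,0,-0.8,0],[0.6,0,0,-1,0],[0.6,0,0,-1,0]]]}}

```text
t: 20.85
eef_pos: [0.5823, -0.037, 0.1684]
orientation: [-0.356, 3.121, 0.0]
force: [0.6, -0.1, 0.1]
width: 0.0708
grip_force: 0.0
```

```bash
python3 - <<'E'
from h import *
s=bot.read_state();print(s["t"],s["force"],s["width"],s["eef_pos"])
d=grab("wrist","12")
b,m=blobs(d,(70,90,60),(90,255,255),60);print("teal",b)
b,m=blobs(d,(12,140,80),(24,255,255),300);print("brass",b)
b,m=blobs(d,(3,160,180),(17,255,255),15);print("orange",[x for x in b if x[0][1]<300])
a=np.array([.5818,-.0361])
for n,z in(("wheel top home",.115),("wheel top stuck",.143)):
  print(n,[proj(d,[a[0]+r*np.cos(t),a[1]+r*np.sin(t),z]).round(1).tolist() for r in(.022,) for t in(.155,1.726,3.297,4.868)])
for z in(.101,.129):
  P=np.array([proj(d,[a[0]+.0345*np.cos(t),a[1]+.0345*np.sin(t),z]) for t in np.linspace(0,6.28,60)]);print("rim",z,P.min(0).round(1),P.max(0).round(1))
E
```

```text
20.85 [ 0.64982    -0.14192336  0.05678479] 0.07078256010602224 [ 0.58232161 -0.03700905  0.16836008]
teal [([257.2, 180.2], [213, 152, 85, 78, 821])]
brass [([502.2, 127.5], [485, 95, 27, 56, 789]), ([264.6, 204.7], [231, 176, 53, 54, 905]), ([79.4, 330.5], [74, 299, 16, 58, 336]), ([430.7, 330.6], [421, 300, 17, 57, 347]), ([148.8, 363.9], [127, 341, 41, 43, 1190]), ([226.0, 369.5], [174, 349, 119, 35, 2727])]
orange [([256.7, 185.4], [252, 180, 11, 13, 124])]
wheel top home [[253.1, 230.4], [284.6, 205.4], [257.3, 174.9], [225.6, 201.5]]
wheel top stuck [[252.9, 247.8], [288.3, 220.2], [257.7, 186.3], [221.9, 215.8]]
rim 0.101 [211.2 154. ] [299.  237.1]
rim 0.129 [206.  162.2] [304.3 254. ]
```

```bash
python3 -c "
from plant import bot
print(bot.hand_in())"
```

```text
the job is handed in; nothing more can be done
None
```

The key is home in its slot, the wheel is down on the collar over it, and both are released. I handed the job in at about 21 s; the final wrist image measured as home, but the hand-in returned no verdict.

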